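# Roll a peg shaft over the burnishing saddle to the stop

## Robot

A 6-joint arm with a two-finger parallel gripper is mounted at the origin on the work surface. World frame = base frame: x ahead of the robot, y to its left, z up, the work surface at z = 0. Lengths are in mm, angles in rad, forces in N, time in s.
With the tool pointing down it reaches from about 275 to 1000 mm from the base axis. Payload 8.4 kg.
Tool frame: the origin (TCP) lies at the very end of the fingers, on their centre line; the grasp point (between the pads) lies 19 mm behind it; z points along the fingers, y is the line along which they close (so a half turn about z gives the same grasp; the last joint's range is limited). The gripper opens to 85 mm and grips with 20 to 120 N. Pads are 22 mm wide; open, the fingers measure 114 mm over their backs; the gripper's body (76 mm by 85 mm) begins 54 mm behind the grasp point. The pads swing forward as they close: fully open they stand 13 mm farther back than shut.
Start: joints at [-1.232, 0.353, 1.633, -0, 1.155, -0.002], TCP at [208.899, -589.058, 231.281] pointing down, gripper open.
Joint ranges: [-2.63, 2.63], [-0.92, 2.1], [0.06, 2.66], [-1.3, 4.44], [0, 2.69], [-3.02, 3.02]. Speed limits (rad/s): [2.22, 2.22, 2.79, 3.14, 3.14, 3.14].

## Interface

Orientations are given as [roll, pitch, yaw] about the fixed x, y, z axes, in that order (R = Rz(yaw) Ry(pitch) Rx(roll)).
In Python, from rig import sensors, grab_frame, camera_params, order gives the robot as it stands. The module is installed in compiled form; this text tells all that it offers.
- The arm moves only by the tool move_arm, never from a script. Its argument "motion" is a list of rows, each a list of 7 numbers: the turn, a rotation vector about the tool's x, y, z in rad, then the shift along the tool's x, y, z in m, then the finger opening in m, from 0 to 0.0854. A call has 1 to 8 rows; each row is the pose to reach, as a shift and turn from the pose commanded when the call began, along the tool's axes at that moment; what a row does not reach only later rows make up. A row lasts 1/8 s, in which the tool goes at most 62.5 mm and 10.7 degrees, less where a joint would pass 70% of its speed; a pose out of reach is approached as far as the arm can. A call with a gripper value outside its range is refused whole. The fingers move at their own pace and stop on an object; "grip_force" is the grip in N (left out, the last holds). Time passes only in rows, so rows that repeat a pose let the fingers close. It gives the time, the measured TCP pose, the force, the opening and the grip force at its end, in the units of the state.
- sensors.sense(): the state, without advancing time (a new reading comes with each control period).
- grab_frame(name): name is "scene" or "side" or "wrist"; returns (picture, depth): 400x640x3 uint8, red, green, blue; 400x640 float32, mm along the optical axis (not along the pixel's ray), 0 where there is no reading.
- camera_params(name): a dict with "camera_matrix" (3x3 intrinsics, pixels), "world_from_camera" (4x4, takes a point from camera to world coordinates). Camera axes: x right, y down, z forward; pixel columns grow to the right and rows downward; lengths in mm; the calibration is good to about 2 mm. A picture is of the moment at which its call begins: read the wrist's pose just before it. camera_params takes no time and is no camera call; for the wrist camera it gives the pose at the moment of the call.
- order.sign_off(): hands the job in; it is judged then, once.
The state is a dict: "clock": time; "qpos": joint angles; "qvel": joint speeds; "joint_efforts": joint torques, N m; "eef_pos": TCP position; "tcp_rot": TCP orientation; "contact_force": force on the tool from outside, world axes, zero at the start; "wrist_torque": the same for the moment, N m; "opening": opening from 0.0 (shut) to 1.0 (fully open); "grasp_force": force on a finger pad.
Only numpy, scipy, OpenCV 4.12 (cv2) and the standard library are available. Lean on these libraries where they do the work, as an engineer would, in place of code of your own. Each camera call takes 0.05 s, during which the arm holds its last target. There are 200 camera calls.

## Task

Take the palm board by its handle, lay it flat on the acacia peg shaft and roll the shaft under it, with light steady downward pressure (about 5 to 10 N, never as much as 25 N), over the ridge of the rolling bed (set to a height you can only feel) until it is fully home against the brass stop, still under the board. Don't push it from behind, touch it with the fingers or let it run free; then lift off, lay the board flat back on the middle of its green felt pad, let go, and leave the other things on the bench where they are.

Things in the scene. Friction and masses are not known exactly. Their poses are not given: they have to be found in the camera images.
- shaft: The peg shaft blank: plain acacia (red-brown) cylinder, diameter 24 mm, length 120 mm, about 40 g (varies), lying across the rolling bed. Origin at mid-length on its axis; the axis is its own y. At the start it rests against the bed's back lip.
- bed: The rolling bed, fixed: olive-wood base 150 (x) by 170 (y) by 10 mm with a cream horn saddle across it, 150 mm wide. Origin at the centre of its underside, z up; the shaft is rolled along its +x. The horn is 10 mm above the bench at x = -52 and +52 mm and rises 1 in 10 to 15 mm at x = 0. All is rigid: 1 mm too low can mean over 25 N.
- ridge_mid (a point): Point at the bed's x = 0, 15 mm above the bench, in the middle of the steel ridge across the saddle. The ridge is height-adjustable and firmly locked: its crest stands anywhere from 0 to 6 mm above this point (not measured; differs each time), rounded (radius 10 mm); its two flanks fall 3 in 10 until they meet the horn, at most 32 mm either side. On a slope the unheld shaft rolls down.
- lip (a point): Middle of the top edge of the dark wood back lip's face: bed x = -52 mm, 22 mm above the bench; the lip is 12 mm thick. The shaft starts against it, centre at x = -40 mm, 23 mm above the bench.
- stop (a point): Middle of the top edge of the brass stop bar's near face: bed x = +52 mm, 26 mm above the bench. The bar is 12 mm thick, 150 mm wide across the bed.
- home (a point): Where the shaft's centre lies when fully home against the stop: bed x = +40 mm, 23 mm above the bench.
- board: The palm board: olive-wood plate 170 (x) by 100 (y) by 12 mm thick with a dark walnut handle block on its middle. About 0.26 kg. Origin at the centre of its underside, z up; at the start on the felt pad. Rolling without slip it travels twice as far as the shaft (160 mm for the shaft's 80 mm): the shaft passes from 40 mm ahead of the handle to 40 mm behind. It can tip a little in the grip.
- handle (a point): Grip point in the walnut handle block, 38 mm above the board's underside. The block is 30 mm (board x) by 70 mm (board y), from 12 to 54 mm above the underside; grip it across the 30 mm, fingers closing along the board's x.
- pad: Green felt pad, fixed to the bench, 190 mm (x) by 120 mm (y) by 6 mm. Origin at the centre of its underside; the board belongs on its middle.
- rack: Bystander: wooden rack 70 x 280 mm, with six acacia pegs standing in it, 98 mm high. Origin at the centre of its underside.
- caliper: Bystander: brass sliding caliper lying flat, 190 mm long (x), 8 mm high. Origin under the middle of its beam.
- mallet: Bystander: dark walnut mallet, head 70 x 115 x 60 mm, handle 190 mm to its -x. Origin under the head's centre.
- horn: Bystander: cream horn bridge piece 18 x 75 x 19 mm. Origin at the centre of its underside.
- wax: Bystander: amber jar, diameter 60 mm, 60 mm high. Origin at the centre of its underside.
- spare: Bystander: pale wood block 100 x 50 x 30 mm. Origin at the centre of its underside.
Not all that is in view belongs to the job. What is shaped like the board but pink is not meant. What is shaped like the shaft but purple is not meant.

How it is judged:
By the outcome, as a careful person would: the job done as asked, in the order asked, and still so for the second after the job is handed in, with the robot touching nothing.
It also fails if it takes over 72 s, if anything falls off the work surface, if the arm or the gripper's body presses on something with over 40 N, if the wrist force passes 120 N, or if a joint passes its speed limit or range.

## Working session

There is one attempt and no reset: what is moved stays moved. The work goes in short steps, Python scripts to look and compute and a tool call to move; the robot and the scene stay as the last step left them, time stands still between calls to the robot, and variables do not carry over. Pictures are saved under pics/ and viewed, at most 10 in all, crops included, and the job is handed in when it is done.

Besides the shell and the picture viewer there is one more tool, called by a JSON object that holds its "method" and its "body". move_arm: Moves the arm, as the interface text tells. Its arguments: {"type":"object","properties":{"motion":{"type":"array","items":{"type":"array","items":{"type":"number"}}},"grip_force":{"type":"number"}},"required":["motion"]}

```bash
mkdir -p pics; python3 - <<'E'
from rig import sensors, grab_frame, camera_params
import cv2, numpy as np
s=sensors.sense();print({k:np.round(v,3) for k,v in s.items()})
for n in("scene","side"):
    p,d=grab_frame(n);cv2.imwrite(f"pics/{n}0.png",p[:,:,::-1]);np.savez(f"{n}0.npz",p=p,d=d,**camera_params(n))
    c=camera_params(n);print(n,np.round(c["camera_matrix"],1).tolist(),np.round(c["world_from_camera"],3).tolist())
E
```

```text
{'clock': np.float64(0.0), 'qpos': array([-1.232,  0.354,  1.634,  0.   ,  1.155, -0.002]), 'qvel': array([ 0.001,  0.   ,  0.   , -0.001, -0.001, -0.   ]), 'joint_efforts': array([ 3.0000e-03, -6.0525e+01, -3.4207e+01,  0.0000e+00,  9.0000e-03,
        0.0000e+00]), 'eef_pos': array([ 208.752, -588.587,  230.557]), 'tcp_rot': array([-3.14 , -0.   ,  0.341]), 'contact_force': array([-0.438, -0.161, -0.572]), 'wrist_torque': array([ 0.015,  0.003, -0.023]), 'grasp_force': np.float64(0.0), 'opening': np.float64(0.999)}
scene [[422.4, 0.0, 316.5], [0.0, 422.4, 198.1], [0.0, 0.0, 1.0]] [[0.443, 0.771, -0.457, 1299.513], [0.896, -0.376, 0.234, -398.37], [0.009, -0.513, -0.858, 1433.201], [0.0, 0.0, 0.0, 1.0]]
side [[486.1, 0.0, 318.9], [0.0, 486.1, 192.6], [0.0, 0.0, 1.0]] [[-0.991, -0.091, 0.099, 425.259], [-0.134, 0.717, -0.684, 945.548], [-0.009, -0.691, -0.722, 1106.511], [0.0, 0.0, 0.0, 1.0]]
```

View pics/scene0.png

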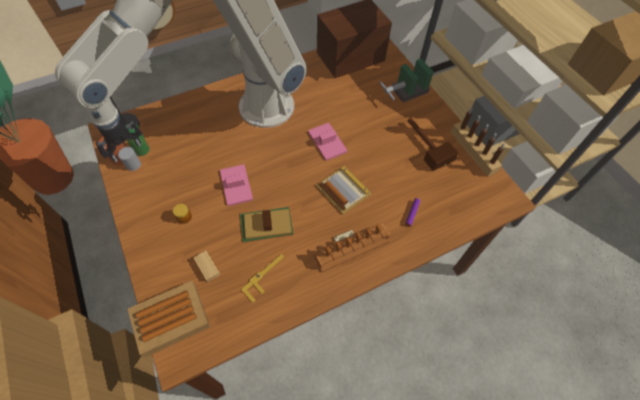

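View pics/side0.png

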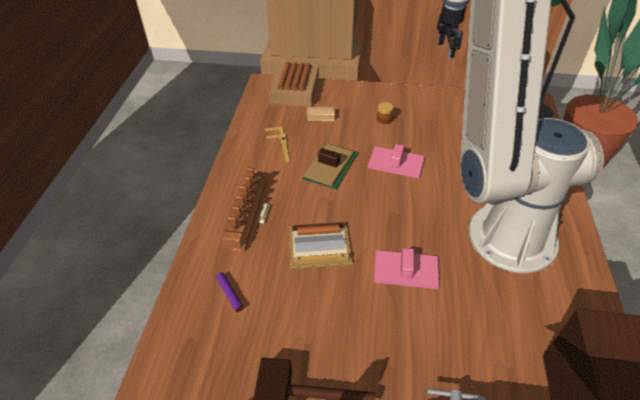

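The board (olive, dark handle, green pad) is at scene (267,222) and side (330,165). The two pink look-alikes are at scene (236,184) and (327,141), and the purple rod is at (413,211). The red-brown shaft on the bed is at scene (335,192) and side (320,230), with the brass stop at side (320,262). Board and shaft fit by colour and place; next is an enlarged crop to confirm.

```bash
cat > h.py <<'E'
import numpy as np, cv2
from rig import sensors, grab_frame, camera_params
def ray(c,px,z):
    K=c["camera_matrix"];T=c["world_from_camera"]
    px=np.atleast_2d(px).astype(float)
    r=np.c_[px,np.ones(len(px))]@np.linalg.inv(K).T@T[:3,:3].T
    o=T[:3,3];return o+r*((z-o[2])/r[:,2])[:,None]
def cloud(c,d):
    v,u=np.indices(d.shape);K=c["camera_matrix"];T=c["world_from_camera"]
    P=np.stack([(u-K[0,2])/K[0,0]*d,(v-K[1,2])/K[1,1]*d,d],-1)
    return P@T[:3,:3].T+T[:3,3]
E
python3 - <<'E'
from h import *
a=np.load("scene0.npz");b=np.load("side0.npz")
c1=cv2.resize(a["p"][160:255,225:385],None,fx=5,fy=3.1*5/3.1)[:, :,::-1]
c2=cv2.resize(b["p"][140:275,280:360],None,fx=4,fy=4)[:,:,::-1]
c1=cv2.resize(c1,(480,285));im=np.zeros((540,800,3),np.uint8);im[:285,:480]=c1;im[:540,480:800]=c2
cv2.imwrite("pics/crop.png",im)
for n,f,pts in(("scene",a,[(267,222),(267,218),(335,192),(343,189),(358,175)]),("side",b,[(330,165),(328,157),(320,230),(320,243),(320,262)])):
    P=cloud(f,f["d"])
    for u,v in pts: print(n,u,v,np.round(P[v,u]),f["p"][v,u])
E
```

```text
scene 267 222 [ 579. -231.   57.] [73 42 24]
scene 267 218 [ 565. -225.   60.] [73 43 25]
scene 335 192 [565.  59.  41.] [121  72  34]
scene 343 189 [557.  99.  24.] [134 130 129]
scene 358 175 [512. 194.   0.] [154 100  55]
side 330 165 [ 555. -207.   25.] [88 65 41]
side 328 157 [ 562. -211.   55.] [70 42 33]
side 320 230 [550.  75.  33.] [176 104  60]
side 320 243 [545. 111.  21.] [165 163 162]
side 320 262 [538. 166.   7.] [160 124  71]
```

View pics/crop.png

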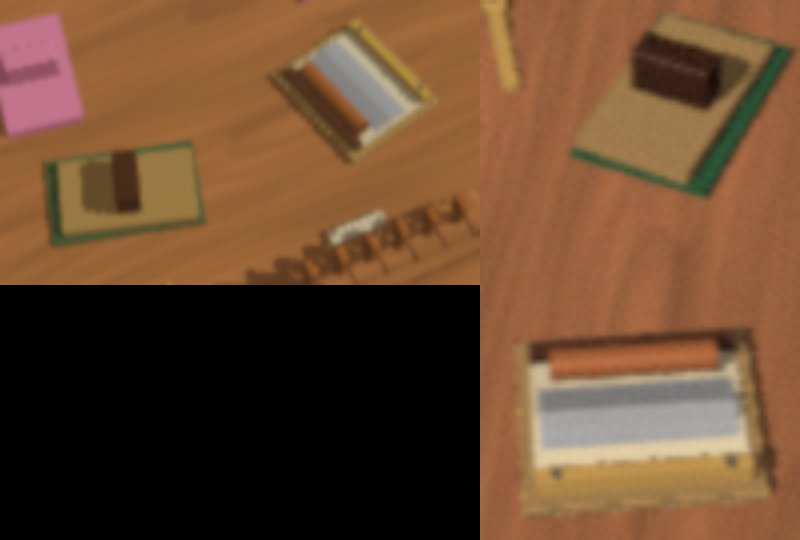

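Confirmed: olive board with a walnut handle on the green pad, and a red-brown shaft against the dark lip with the brass stop opposite. Next I'll move over the board for a wrist view.

{"method": "move_arm", "body": {"motion": [[0,0,0,0.04,-0.018,-0.015,0.085],[0,0,0,0.09,-0.04,-0.03,0.085],[0,0,0,0.145,-0.064,-0.05,0.085],[0,0,0,0.2,-0.088,-0.07,0.085],[0,0,0,0.255,-0.112,-0.09,0.085],[0,0,0,0.31,-0.137,-0.11,0.085],[0,0,0,0.36,-0.159,-0.12,0.085],[0,0,0,0.4,-0.176,-0.12,0.085]]}}

```text
clock: 1.1
eef_pos: [528.9, -287.7, 352.2]
tcp_rot: [3.141, -0.001, 0.342]
contact_force: [-0.7, -0.7, -0.7]
opening: 0.994
grasp_force: 0.0
```

```bash
python3 - <<'E'
from h import *
s=sensors.sense();print(s["clock"],s["eef_pos"],s["tcp_rot"],s["contact_force"])
c=camera_params("wrist");p,d=grab_frame("wrist");cv2.imwrite("pics/w1.png",p[:,:,::-1]);np.savez("w1.npz",p=p,d=d,**c)
print(np.round(c["camera_matrix"],1).tolist(),np.round(c["world_from_camera"],3).tolist())
E
```

```text
1.1 [ 528.85081249 -287.72159358  352.22021767] [ 3.14056520e+00 -1.22144089e-03  3.41937614e-01] [-0.74115841 -0.71038608 -0.66585215]
[[348.2, 0.0, 316.3], [0.0, 348.2, 195.0], [0.0, 0.0, 1.0]] [[0.336, -0.898, -0.283, 600.53], [-0.942, -0.32, -0.102, -260.874], [0.001, 0.301, -0.954, 494.779], [0.0, 0.0, 0.0, 1.0]]
```

View pics/w1.png

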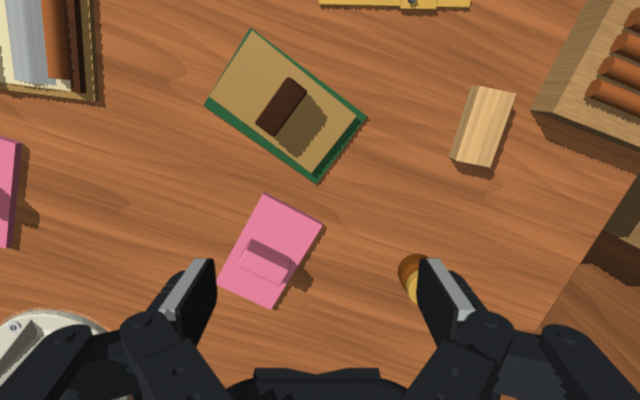

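The wrist view shows the board at (285,105) with its handle at (281,107) on the green pad. The bed's corner is at (45,45), cut off by the frame, so it needs another view. I'll measure the board now.

```bash
cat >> h.py <<'E'
def rect(P,m):
    q=P[m][:,:2].astype(np.float32);(c,s,a)=cv2.minAreaRect(q);return np.round(c,1),np.round(s,1),round(float(a),2),len(q)
E
python3 - <<'E'
from h import *
f=np.load("w1.npz");P=cloud(f,f["d"]);p=f["p"];hsv=cv2.cvtColor(p,cv2.COLOR_RGB2HSV)
near=(np.hypot(P[...,0]-567,P[...,1]+215)<150)&(f["d"]>0)
z=P[...,2]
print(np.histogram(z[near],bins=np.arange(-8,75,4)))
print("board z",np.median(z[near&(z>13)&(z<24)]),rect(P,near&(z>13)&(z<24)))
print("handle z",np.median(z[near&(z>54)]),rect(P,near&(z>54)))
g=near&(hsv[...,0]>55)&(hsv[...,0]<90)&(hsv[...,1]>80); print("green z",np.median(z[g]),rect(P,g))
# colour: olive quad via rays
h,s,v=cv2.split(hsv)
print(hsv[80,240],hsv[107,281],hsv[130,310],hsv[100,226])
m=((g|(near&(z>13)&(z<24))|(near&(z>54))).astype(np.uint8)*255)
R=lambda mm,zz:[ (np.round(x,1) if not np.isscalar(x) else round(x,2)) for x in cv2.minAreaRect(ray(f,np.argwhere(mm)[:,::-1],zz)[:,:2].astype(np.float32))]
print("board by ray",R(near&(z>13)&(z<24),18)); print("handle ray",R(near&(z>54),60)); print("green ray",R(g,6))
E
```

```text
(array([    0, 14967,  9199,  2618,   102,   286,  8200,    38,     2,
           4,     1,     4,     0,     7,     4,     8,   975,   453,
           0,     0]), array([-8, -4,  0,  4,  8, 12, 16, 20, 24, 28, 32, 36, 40, 44, 48, 52, 56,
       60, 64, 68, 72]))
board z 17.694100115714434 (array([ 525., -216.]), array([170.3, 177.8]), 71.79, 8481)
handle z 420.68687919986314 (array([ 535. , -277.7]), array([142.2,  96. ]), 74.48, 41323)
green z 5.700924962300178 (array([ 554.9, -232.2]), array([188.7, 118.3]), 73.86, 1885)
[ 18 133 173] [ 10 143  64] [ 18 128  98] [ 18 134 171]
board by ray [array([ 525.7, -216.3]), array([169.9, 176.2]), 71.78]
handle ray [array([ 380.3, -345.8]), array([ 490.1, 1026.8]), 19.59]
green ray [array([ 407.9, -189.8]), array([188. , 424.1]), 73.9]
```

{"method": "move_arm", "body": {"motion": [[0,0,0,0.02,-0.038,0,0.085],[0,0,0,0.047,-0.09,0,0.085],[0,0,0,0.074,-0.143,0,0.085],[0,0,0,0.1,-0.195,0,0.085],[0,0,0,0.125,-0.245,0,0.085],[0,0,0,0.15,-0.29,0,0.085],[0,0,0,0.17,-0.33,0,0.085],[0,0,0,0.17,-0.33,0,0.085]]}}

```text
clock: 2.15
eef_pos: [576.9, 80.8, 350.7]
tcp_rot: [-3.141, 0.001, 0.344]
contact_force: [0.8, -0.3, -0.5]
opening: 0.996
grasp_force: 0.0
```

```bash
python3 - <<'E'
from h import *
s=sensors.sense();print(s["clock"],s["eef_pos"],s["qpos"])
c=camera_params("wrist");p,d=grab_frame("wrist");np.savez("w2.npz",p=p,d=d,**c);cv2.imwrite("pics/w2.png",p[:,:,::-1])
f=np.load("w1.npz");P=cloud(f,f["d"]);hsv=cv2.cvtColor(f["p"],cv2.COLOR_RGB2HSV);z=P[...,2]
near=(np.hypot(P[...,0]-560,P[...,1]+225)<110)&(f["d"]>0)
def big(m):
    n,l,st,_=cv2.connectedComponentsWithStats(m.astype(np.uint8));return l==1+np.argmax(st[1:,4])
for nm,m,zz in(("board",near&(z>13)&(z<24),18),("handle",near&(z>52)&(z<66),60),("green",near&(hsv[...,0]>55)&(hsv[...,0]<90)&(hsv[...,1]>80),6)):
    if nm!="green": m=big(m)
    r=cv2.minAreaRect(ray(f,np.argwhere(m)[:,::-1],zz)[:,:2].astype(np.float32))
    print(nm,np.median(z[m]),rect(P,m),np.round(r[0],1),np.round(r[1],1),round(r[2],2))
E
```

```text
2.15 [576.85450339  80.82520202 350.69069941] [1.36266501e-01 1.96120057e-01 1.57950829e+00 6.34858698e-04
 1.36679249e+00 1.36270253e+00]
board 17.696554587592175 (array([ 561.8, -228.1]), array([170.3, 100.2]), 71.79, 8471) [ 561.9 -228.2] [169.9  99.9] 71.8
handle 59.58076615046855 (array([ 562.1, -228.3]), array([30.1, 69.7]), 72.04, 1436) [ 562.3 -228.5] [29.8 69.4] 71.84
green 5.697376300536348 (array([ 554.9, -232.1]), array([188.5, 118.3]), 73.88, 1803) [ 407.9 -189.7] [188.  424.1] 73.91
```

View pics/w2.png

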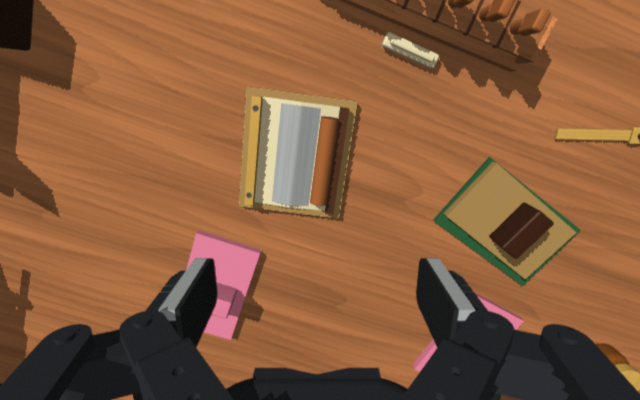

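The bed is seen whole: brass stop at (252,150), ridge at (297,155), shaft at (326,163), lip at (346,163). The board and pad at (508,220) are also in view for a second measurement.

```bash
python3 - <<'E'
from h import *
f=np.load("w2.npz");P=cloud(f,f["d"]);hsv=cv2.cvtColor(f["p"],cv2.COLOR_RGB2HSV);z=P[...,2];H,S,V=cv2.split(hsv)
near=(np.hypot(P[...,0]-555,P[...,1]-105)<125)&(f["d"]>0)
def big(m):
    n,l,st,_=cv2.connectedComponentsWithStats(m.astype(np.uint8));return l==1+np.argmax(st[1:,4])
def rr(nm,m,zz):
    r=cv2.minAreaRect(ray(f,np.argwhere(m)[:,::-1],zz)[:,:2].astype(np.float32))
    print(nm,round(float(np.median(z[m])),1),rect(P,m),np.round(r[0],1),np.round(r[1],1),round(r[2],2))
print(np.histogram(z[near],bins=np.arange(-6,50,2)))
rr("base",big(near&(z>5)),10)
for (u,v) in((252,150),(297,155),(326,163),(346,163),(270,150)):print(u,v,P[v,u].round(1),hsv[v,u])
sh=big(near&(H>=3)&(H<=13)&(S>130)&(V>110)&(z>24)); rr("shaft",sh,33)
st=big(near&(H>=18)&(H<=26)&(S>110)&(z>22)); rr("stop",st,26)
pn=(np.hypot(P[...,0]-560,P[...,1]+228)<115)&(f["d"]>0)
rr("board",big(pn&(z>13)&(z<24)),18);rr("handle",big(pn&(z>52)&(z<66)),60)
rr("green",pn&(H>55)&(H<90)&(S>80)&(z>2),6)
# horn profile along bed axis
for nm,fn in(("w1","w1.npz"),):pass
b=np.load("side0.npz");Q=cloud(b,b["d"])
g=cv2.minAreaRect(P[big(near&(z>5))][:,:2].astype(np.float32))
c=np.array(g[0])
q=P[st][:,:2].mean(0)-P[sh][:,:2].mean(0);print("dir",np.degrees(np.arctan2(q[1],q[0])),c)
for X in [P,Q]:
  for yaw in [np.degrees(np.arctan2(q[1],q[0]))]:
    a=np.radians(yaw);d=X[...,:2]-c;x=d@[np.cos(a),np.sin(a)];y=d@[-np.sin(a),np.cos(a)]
    print([(int(k),round(float(np.median(X[...,2][(abs(x-k)<1.5)&(abs(y)<40)])),1)) for k in range(-62,66,4) if ((abs(x-k)<1.5)&(abs(y)<40)).any()])
E
```

```text
(array([   0,  354, 6890, 3992,   49,    7,  160, 2289, 2231, 1327, 1067,
       1010,  942,  803,  356,  656,  447,  147,  260,  470,  492,   28,
          0,    0,    0,    0,    0]), array([-6, -4, -2,  0,  2,  4,  6,  8, 10, 12, 14, 16, 18, 20, 22, 24, 26,
       28, 30, 32, 34, 36, 38, 40, 42, 44, 46, 48]))
base 419.7 (array([579.4,  82.7]), array([ 30.5, 149. ]), 20.01, 39890) [277.5 -30.2] [ 281.  1143.3] 19.83
252 150 [539.5 161.4  25.6] [ 20 158 199]
297 155 [552.2 101.8  18.9] [ 60   5 141]
326 163 [558.4  61.9  35.2] [ 12 173 137]
346 163 [562.8  32.6   8.8] [ 18 133 109]
270 150 [545.  139.3  13. ] [ 24  62 229]
shaft 33.7 (array([556.9,  67.4]), array([120.5,  17.7]), 12.41, 1154) [556.8  67.5] [121.1  17.8] 12.37
stop 25.6 (array([536.2, 160.4]), array([150.3,  12.4]), 12.32, 969) [536.6 160.1] [149.9  12.7] 12.32
board 17.5 (array([ 562.2, -228.5]), array([173., 100.]), 71.84, 5570) [ 562.9 -226.4] [172.9  99.7] 71.82
handle 59.3 (array([ 562.3, -227.7]), array([31.8, 69.9]), 71.36, 1172) [ 563.4 -223.8] [35.1 69.3] 71.9
green 5.4 (array([ 555.4, -231.3]), array([191.4
[... 207 characters left out ...]
), (-34, 428.5), (-30, 429.9), (-26, 431.5), (-22, 433.6), (-18, 432.3), (-14, 428.2), (-10, 426.9), (-6, 427.3), (-2, 427.8), (2, 428.5), (6, 428.0), (10, 427.4), (14, 427.6), (18, 429.5), (22, 435.3), (26, 433.5), (30, 431.5), (34, 429.9), (38, 428.6), (42, 389.5), (46, 400.9), (50, 411.6), (54, 413.2), (58, 417.0), (62, 419.6)]
[(-62, -1.4), (-58, -1.6), (-54, 2.1), (-50, 5.5), (-38, 19.1), (-34, 20.6), (-30, 21.2), (-26, 16.6), (-22, 30.2), (-18, 33.2), (-14, 32.5), (-10, 32.9), (-6, 26.2), (-2, 22.3), (2, 11.9), (6, 12.7), (10, 12.8), (14, 15.4), (18, 16.5), (22, 17.8), (26, 18.7), (30, 17.8), (34, 16.9), (38, 15.9), (42, 13.6), (46, 12.8), (50, 11.7), (54, 11.5), (58, 10.1), (62, 9.2)]
```

{"method": "move_arm", "body": {"motion": [[0,0,0.08,-0.012,0.03,0.02,0.085],[0,0,0.2,-0.032,0.078,0.055,0.085],[0,0,0.32,-0.052,0.126,0.09,0.085],[0,0,0.44,-0.072,0.174,0.125,0.085],[0,0,0.55,-0.09,0.218,0.16,0.085],[0,0,0.661,-0.107,0.26,0.19,0.085],[0,0,0.661,-0.118,0.286,0.22,0.085],[0,0,0.661,-0.118,0.286,0.22,0.085]]}}

```text
clock: 3.2
eef_pos: [558.6, -233.1, 128.8]
tcp_rot: [3.141, 0.005, -0.324]
contact_force: [-0.1, -0.4, 0.0]
opening: 0.996
grasp_force: 0.0
```

```bash
python3 - <<'E'
from h import *
f=np.load("w2.npz");P=cloud(f,f["d"]);hsv=cv2.cvtColor(f["p"],cv2.COLOR_RGB2HSV);z=P[...,2];H,S,V=cv2.split(hsv)
near=(np.hypot(P[...,0]-549,P[...,1]-104)<120)&(f["d"]>0)
m=near&(z>5)&(z<45);l=cv2.connectedComponents(m.astype(np.uint8))[1]==0
n,l,st,_=cv2.connectedComponentsWithStats(m.astype(np.uint8));print("base",rect(P,l==1+np.argmax(st[1:,4])))
for c0 in [(548.7,103.7)]:
    a=np.radians(102.35);d=P[...,:2]-c0;x=d@[np.cos(a),np.sin(a)];y=d@[-np.sin(a),np.cos(a)]
    print([(int(k),round(float(np.median(z[m&(abs(x-k)<1.5)&(abs(y)<45)])),1)) for k in range(-72,73,3) if (m&(abs(x-k)<1.5)&(abs(y)<45)).any()])
pk=((H>160)|(H<2))&(S>60)&(V>120)&(f["d"]>0)&(z<80)
n,l,st,_=cv2.connectedComponentsWithStats(pk.astype(np.uint8))
for i in range(1,n):
    if st[i,4]>300: q=P[l==i];print("pink",rect(P,l==i),q.min(0).round(),q.max(0).round())
s=sensors.sense();print(s["eef_pos"],s["tcp_rot"],s["contact_force"],s["clock"])
E
```

```text
base (array([548.6, 103.9]), array([170.3, 150.1]), 12.35, 12689)
[(-72, 9.3), (-69, 9.3), (-66, 9.5), (-63, 21.7), (-60, 21.6), (-57, 21.7), (-54, 21.6), (-51, 27.6), (-48, 31.6), (-45, 33.6), (-42, 34.7), (-39, 35.0), (-36, 34.2), (-33, 32.5), (-30, 29.8), (-27, 12.7), (-24, 12.9), (-21, 14.0), (-18, 14.8), (-15, 15.7), (-12, 16.5), (-9, 17.5), (-6, 18.4), (-3, 19.2), (0, 19.7), (3, 19.5), (6, 18.5), (9, 17.5), (12, 16.7), (15, 15.8), (18, 15.2), (21, 14.1), (24, 13.1), (27, 12.2), (30, 11.9), (33, 11.5), (36, 11.3), (39, 11.0), (42, 10.8), (45, 10.4), (48, 10.0), (51, 11.0), (54, 25.8), (57, 25.6), (60, 25.7), (63, 25.4), (66, 9.7), (69, 9.6), (72, 9.6)]
pink (array([297.5, 157.5]), array([184.2, 103.2]), 0.45, 3723) [205. 106.  -2.] [390. 209.  56.]
pink (array([ 418.4, -296.1]), array([107.3,  19.1]), 73.98, 383) [ 396. -347.   -1.] [ 433. -244.   14.]
[ 558.57320051 -233.11227613  128.77419119] [ 3.14140109  0.00467572 -0.32398781] [-0.0867875  -0.36757694  0.043808  ] 3.2
```

{"method": "move_arm", "body": {"motion": [[0,0,0,0,0,0.015,0.085],[0,0,0,0,0,0.03,0.085],[0,0,0,0,0,0.04,0.085],[0,0,0,0,0,0.04,0.085]]}}

```text
clock: 3.7
eef_pos: [560.9, -229.9, 90.4]
tcp_rot: [-3.142, 0.002, -0.319]
contact_force: [-0.2, 0.4, 0.6]
opening: 0.999
grasp_force: 0.0
```

{"method": "move_arm", "body": {"motion": [[0,0,0,0.0005,-0.001,0.015,0.085],[0,0,0,0.0005,-0.001,0.033,0.085],[0,0,0,0.0005,-0.001,0.05,0.085],[0,0,0,0.0005,-0.001,0.06,0.085],[0,0,0,0.0005,-0.001,0.065,0.085],[0,0,0,0.0005,-0.001,0.065,0.085],[0,0,0,0.0005,-0.001,0.065,0.085]]}}

```text
clock: 4.58
eef_pos: [562.5, -230.1, 26.8]
tcp_rot: [3.142, -0.001, -0.32]
contact_force: [0.7, -0.3, -0.0]
opening: 0.994
grasp_force: 0.0
```

{"method": "move_arm", "body": {"motion": [[0,0,0,0,-0.001,0.001,0.06],[0,0,0,0,-0.001,0.001,0.04],[0,0,0,0,-0.001,0.001,0.034],[0,0,0,0,-0.001,0.001,0.034]]}}

```text
clock: 5.08
eef_pos: [562.5, -228.9, 25.3]
tcp_rot: [3.142, -0.0, -0.32]
contact_force: [0.3, -0.1, -0.6]
opening: 0.401
grasp_force: 0.0
```

{"method": "move_arm", "body": {"motion": [[0,0,0,0,0,0,0.03],[0,0,0,0,0,0,0.026],[0,0,0,0,0,0,0.02],[0,0,0,0,0,0,0.0],[0,0,0,0,0,0,0],[0,0,0,0,0,0,0]], "grip_force": 110}}

```text
clock: 5.82
eef_pos: [562.5, -229.1, 25.7]
tcp_rot: [3.141, -0.0, -0.32]
contact_force: [-1.7, -1.5, 6.0]
opening: 0.336
grasp_force: 108.6
```

{"method": "move_arm", "body": {"motion": [[0,0,0,0,0,-0.01,0],[0,0,0,0,0,-0.03,0],[0,0,0,0,0,-0.05,0],[0,0,0,0,0,-0.06,0],[0,0,0,0,0,-0.06,0]]}}

```text
clock: 6.45
eef_pos: [563.2, -229.2, 86.6]
tcp_rot: [3.141, -0.002, -0.32]
contact_force: [0.6, -0.5, -3.8]
opening: 0.337
grasp_force: 108.6
```

{"method": "move_arm", "body": {"motion": [[0,0,-0.07,-0.01,-0.032,0,0],[0,0,-0.16,-0.022,-0.07,0,0],[0,0,-0.25,-0.036,-0.112,0,0],[0,0,-0.34,-0.05,-0.155,0,0],[0,0,-0.43,-0.062,-0.195,0,0],[0,0,-0.5,-0.072,-0.225,0,0],[0,0,-0.535,-0.077,-0.243,0,0],[0,0,-0.535,-0.077,-0.243,0,0]]}}

```text
clock: 7.45
eef_pos: [565.8, 26.8, 85.0]
tcp_rot: [-3.142, 0.0, 0.216]
contact_force: [0.7, -1.3, -3.1]
opening: 0.338
grasp_force: 108.9
```

{"method": "move_arm", "body": {"motion": [[0,0,0,0,0,0.003,0],[0,0,0,0,0,0.006,0],[0,0,0,0,0,0.01,0],[0,0,0,0,0,0.01,0],[0,0,0,0,0,0.01,0]]}}

```text
clock: 8.07
eef_pos: [565.9, 25.8, 75.3]
tcp_rot: [-3.142, 0.0, 0.214]
contact_force: [-0.7, 0.2, -1.9]
opening: 0.338
grasp_force: 108.9
```

```bash
cat >> h.py <<'E'
def st():
    s=sensors.sense();a=np.radians(102.35);d=s["eef_pos"][:2]-[548.6,103.9]
    print("t%.2f bedx %.1f bedy %.1f z %.2f yaw %.4f"%(s["clock"],d@[np.cos(a),np.sin(a)],d@[-np.sin(a),np.cos(a)],s["eef_pos"][2],s["tcp_rot"][2]),"F",s["contact_force"].round(1),"M",s["wrist_torque"].round(2),"rot",s["tcp_rot"].round(4))
E
python3 - <<'E'
from h import *
st()
p,d=grab_frame("side");c=camera_params("side");P=cloud(c,d);hsv=cv2.cvtColor(p,cv2.COLOR_RGB2HSV);st()
cv2.imwrite("pics/s2.png",cv2.resize(p[110:280,260:440],None,fx=3,fy=3)[:,:,::-1])
E
```

```text
t8.07 bedx -80.0 bedy -0.2 z 75.26 yaw 0.2145 F [-0.7  0.2 -1.9] M [ 0.01  0.01 -0.06] rot [-3.1416e+00  1.0000e-04  2.1450e-01]
t8.12 bedx -79.9 bedy -0.3 z 75.33 yaw 0.2146 F [-0.3  0.1 -2. ] M [ 0.03 -0.03 -0.02] rot [ 3.1416e+00 -1.0000e-04  2.1460e-01]
```

View pics/s2.png

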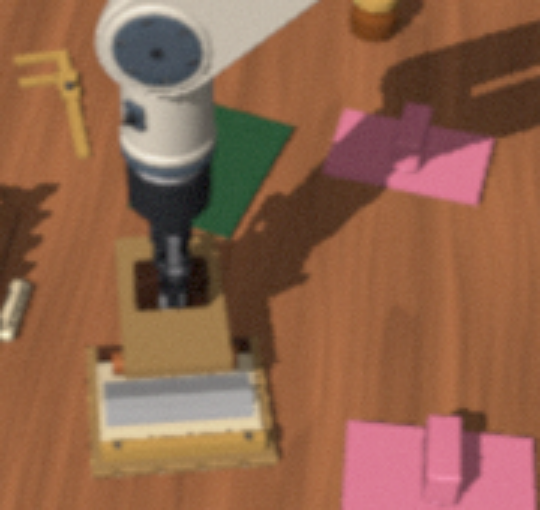

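The board is level over the shaft, with its front edge overlapping it: shaft ends show at crop (115,362) and (243,362). The bed's stop is clear. Now I'll lower gently.

{"method": "move_arm", "body": {"motion": [[0,0,0,0,0,0.005,0],[0,0,0,0,0,0.01,0],[0,0,0,0,0,0.015,0],[0,0,0,0,0,0.018,0],[0,0,0,0,0,0.018,0],[0,0,0,0,0,0.018,0]]}}

```text
clock: 8.88
eef_pos: [566.0, 26.0, 57.4]
tcp_rot: [3.142, -0.0, 0.215]
contact_force: [0.3, -0.3, -3.3]
opening: 0.338
grasp_force: 108.9
```

```bash
python3 -c "
from h import *
st()"
```

```text
t8.88 bedx -79.8 bedy -0.3 z 57.37 yaw 0.2148 F [ 0.3 -0.3 -3.3] M [-0.07 -0.02  0.02] rot [ 3.1416e+00 -2.0000e-04  2.1480e-01]
```

{"method": "move_arm", "body": {"motion": [[0,0,0,0,0,0.0005,0],[0,0,0,0,0,0.001,0],[0,0,0,0,0,0.001,0]]}}

```text
clock: 9.25
eef_pos: [565.9, 26.0, 56.3]
tcp_rot: [-3.142, -0.0, 0.215]
contact_force: [-0.3, -0.1, -3.1]
opening: 0.335
grasp_force: 108.9
```

{"method": "move_arm", "body": {"motion": [[0,0,0,0,0,0.0005,0],[0,0,0,0,0,0.0005,0],[0,0,0,0,0,0.0005,0]]}}

```text
clock: 9.62
eef_pos: [565.9, 26.0, 55.8]
tcp_rot: [3.142, -0.0, 0.215]
contact_force: [-0.4, 0.3, -2.5]
opening: 0.336
grasp_force: 108.9
```

{"method": "move_arm", "body": {"motion": [[0,0,0,0,0,0.0003,0],[0,0,0,0,0,0.0003,0]]}}

```text
clock: 9.88
eef_pos: [565.9, 26.0, 55.5]
tcp_rot: [-3.142, -0.0, 0.215]
contact_force: [0.4, 0.2, -1.7]
opening: 0.333
grasp_force: 108.9
```

{"method": "move_arm", "body": {"motion": [[0,0,0,0,0,0.0003,0],[0,0,0,0,0,0.0003,0]]}}

```text
clock: 10.12
eef_pos: [565.8, 26.0, 55.2]
tcp_rot: [-3.142, 0.0, 0.215]
contact_force: [-0.1, -0.5, -3.6]
opening: 0.336
grasp_force: 108.9
```

{"method": "move_arm", "body": {"motion": [[0,0,0,0,0,0.0003,0],[0,0,0,0,0,0.0003,0]]}}

```text
clock: 10.38
eef_pos: [565.9, 26.0, 54.9]
tcp_rot: [3.142, -0.0, 0.215]
contact_force: [-0.4, -0.5, -2.3]
opening: 0.342
grasp_force: 109.1
```

{"method": "move_arm", "body": {"motion": [[0,0,0,0,0,0.0003,0],[0,0,0,0,0,0.0003,0]]}}

```text
clock: 10.62
eef_pos: [565.9, 26.0, 54.8]
tcp_rot: [3.142, -0.0, 0.215]
contact_force: [-2.3, -0.3, 2.6]
opening: 0.337
grasp_force: 109.7
```

{"method": "move_arm", "body": {"motion": [[0,0,0,0,0,0.0003,0],[0,0,0,0,0,0.0003,0]]}}

```text
clock: 10.88
eef_pos: [566.0, 26.0, 54.7]
tcp_rot: [3.142, -0.0, 0.215]
contact_force: [-1.1, -1.0, 5.2]
opening: 0.339
grasp_force: 110.4
```

```bash
python3 -c "
from h import *
st()"
```

```text
t10.88 bedx -79.8 bedy -0.3 z 54.75 yaw 0.2148 F [-1.1 -1.   5.2] M [0.16 0.44 0.09] rot [ 3.1416e+00 -2.0000e-04  2.1480e-01]
```

Contact found at TCP z ≈ 54.85, with a press of about 7.8 N including the board weight. I'll start rolling along −tool y, with rise following the slope.

{"method": "move_arm", "body": {"motion": [[0,0,0,0,-0.001,-5e-05,0],[0,0,0,0,-0.002,-0.0001,0],[0,0,0,0,-0.0035,-0.00017,0],[0,0,0,0,-0.005,-0.00025,0],[0,0,0,0,-0.0065,-0.00032,0],[0,0,0,0,-0.008,-0.0004,0],[0,0,0,0,-0.008,-0.0004,0]]}}

```text
clock: 11.75
eef_pos: [564.2, 33.9, 55.2]
tcp_rot: [3.142, -0.0, 0.215]
contact_force: [-2.4, -1.1, 5.9]
opening: 0.336
grasp_force: 110.4
```

```bash
cat >> h.py <<'E'
def shaft():
    p,d=grab_frame("side");c=camera_params("side");P=cloud(c,d);H,S,V=cv2.split(cv2.cvtColor(p,cv2.COLOR_RGB2HSV))
    a=np.radians(102.35);q=P[...,:2]-[548.6,103.9];x=q@[np.cos(a),np.sin(a)];y=q@[-np.sin(a),np.cos(a)]
    m=(H>=3)&(H<=13)&(S>130)&(V>90)&(abs(x)<58)&(abs(y)<75)&(P[...,2]>10)&(P[...,2]<50)
    for sg in(-1,1):
        k=m&(sg*y>51)
        if k.sum()>2: print("shaft end",sg,k.sum(),"x %.1f..%.1f med %.1f z %.1f"%(x[k].min(),x[k].max(),np.median(x[k]),np.median(P[...,2][k])),"y max %.1f"%(abs(y[k]).max()))
E
python3 -c "
from h import *
st();shaft();st()"
```

```text
t11.75 bedx -71.8 bedy -0.3 z 55.17 yaw 0.2149 F [-2.4 -1.1  5.9] M [0.17 0.52 0.05] rot [ 3.1416e+00 -2.0000e-04  2.1490e-01]
shaft end -1 25 x -42.1..-22.7 med -30.6 z 31.8 y max 60.0
shaft end 1 7 x -34.8..-24.5 med -27.4 z 30.9 y max 56.5
t11.80 bedx -71.8 bedy -0.3 z 55.14 yaw 0.2148 F [-2.8 -1.   6.2] M [0.19 0.5  0.06] rot [ 3.1416e+00 -2.0000e-04  2.1480e-01]
```

{"method": "move_arm", "body": {"motion": [[0,0,0,0,-0.001,-6e-05,0],[0,0,0,0,-0.002,-0.00012,0],[0,0,0,0,-0.0035,-0.0002,0],[0,0,0,0,-0.005,-0.0003,0],[0,0,0,0,-0.0065,-0.00038,0],[0,0,0,0,-0.008,-0.00045,0],[0,0,0,0,-0.008,-0.00045,0]]}}

```text
clock: 12.68
eef_pos: [562.5, 41.7, 55.6]
tcp_rot: [3.142, -0.0, 0.215]
contact_force: [-3.2, -1.1, 4.9]
opening: 0.34
grasp_force: 110.1
```

{"method": "move_arm", "body": {"motion": [[0,0,0,0,-0.001,-7e-05,0],[0,0,0,0,-0.002,-0.00015,0],[0,0,0,0,-0.003,-0.00025,0],[0,0,0,0,-0.004,-0.0004,0],[0,0,0,0,-0.004,-0.0004,0]]}}

```text
clock: 13.3
eef_pos: [561.6, 45.6, 55.8]
tcp_rot: [-3.142, -0.0, 0.215]
contact_force: [-2.4, -1.7, 6.6]
opening: 0.335
grasp_force: 110.0
```

```bash
python3 -c "
from h import *
st();shaft()"
```

```text
t13.30 bedx -59.7 bedy -0.3 z 55.77 yaw 0.2148 F [-2.4 -1.7  6.6] M [0.14 0.45 0.03] rot [-3.1415e+00 -1.0000e-04  2.1480e-01]
shaft end -1 23 x -53.9..-16.9 med -24.9 z 31.1 y max 74.1
shaft end 1 6 x -25.2..-17.0 med -24.2 z 30.8 y max 56.3
```

{"method": "move_arm", "body": {"motion": [[0,0,0,0,-0.001,-0.00017,0],[0,0,0,0,-0.002,-0.00033,0],[0,0,0,0,-0.003,-0.0005,0],[0,0,0,0,-0.004,-0.00065,0],[0,0,0,0,-0.004,-0.00065,0]]}}

```text
clock: 13.98
eef_pos: [560.8, 49.5, 56.2]
tcp_rot: [-3.142, -0.0, 0.215]
contact_force: [-1.4, -0.9, 5.1]
opening: 0.336
grasp_force: 109.9
```

```bash
python3 -c "
from h import *
st()"
```

```text
t13.97 bedx -55.7 bedy -0.3 z 56.23 yaw 0.2149 F [-1.4 -0.9  5.1] M [-0.01  0.29  0.03] rot [-3.1416e+00 -2.0000e-04  2.1490e-01]
```

{"method": "move_arm", "body": {"motion": [[0,0,0,0,-0.001,-0.00015,0],[0,0,0,0,-0.002,-0.0003,0],[0,0,0,0,-0.003,-0.00045,0],[0,0,0,0,-0.004,-0.0006,0],[0,0,0,0,-0.004,-0.0006,0]]}}

```text
clock: 14.6
eef_pos: [560.0, 53.5, 56.8]
tcp_rot: [-3.142, -0.0, 0.215]
contact_force: [-1.2, -0.7, 4.9]
opening: 0.337
grasp_force: 109.9
```

```bash
python3 -c "
from h import *
st();shaft()"
```

```text
t14.60 bedx -51.7 bedy -0.3 z 56.85 yaw 0.2148 F [-1.2 -0.7  4.9] M [0.03 0.2  0.03] rot [-3.1415e+00 -2.0000e-04  2.1480e-01]
shaft end -1 24 x -33.2..-14.7 med -21.0 z 32.1 y max 58.5
shaft end 1 4 x -23.6..-16.2 med -19.6 z 33.4 y max 56.1
```

{"method": "move_arm", "body": {"motion": [[0,0,0,0,-0.001,-0.00015,0],[0,0,0,0,-0.002,-0.0003,0],[0,0,0,0,-0.0035,-0.00051,0],[0,0,0,0,-0.005,-0.00073,0],[0,0,0,0,-0.0065,-0.00095,0],[0,0,0,0,-0.008,-0.00117,0],[0,0,0,0,-0.008,-0.00117,0]]}}

```text
clock: 15.52
eef_pos: [558.2, 61.3, 58.0]
tcp_rot: [-3.142, -0.0, 0.215]
contact_force: [-1.4, -1.3, 4.3]
opening: 0.332
grasp_force: 110.0
```

```bash
python3 -c "
from h import *
st();shaft()"
```

```text
t15.53 bedx -43.6 bedy -0.3 z 57.99 yaw 0.2149 F [-1.4 -1.3  4.3] M [-0.06  0.07  0.02] rot [-3.1415e+00 -1.0000e-04  2.1490e-01]
shaft end -1 23 x -52.8..-9.8 med -17.3 z 34.3 y max 58.5
shaft end 1 6 x -23.3..-11.1 med -15.0 z 31.9 y max 56.1
```

{"method": "move_arm", "body": {"motion": [[0,0,0,0,-0.001,-0.00013,0],[0,0,0,0,-0.002,-0.00027,0],[0,0,0,0,-0.0035,-0.00049,0],[0,0,0,0,-0.005,-0.0007,0],[0,0,0,0,-0.0065,-0.00091,0],[0,0,0,0,-0.008,-0.00113,0],[0,0,0,0,-0.008,-0.00113,0]]}}

```text
clock: 16.45
eef_pos: [556.5, 69.2, 59.2]
tcp_rot: [-3.142, -0.0, 0.215]
contact_force: [-1.2, -1.9, 5.2]
opening: 0.338
grasp_force: 110.1
```

```bash
python3 -c "
from h import *
st();shaft()"
```

```text
t16.45 bedx -35.6 bedy -0.3 z 59.19 yaw 0.2148 F [-1.2 -1.9  5.2] M [-0.11  0.17  0.01] rot [-3.1415e+00 -1.0000e-04  2.1480e-01]
shaft end -1 20 x -20.3..-4.0 med -11.3 z 35.1 y max 58.7
shaft end 1 6 x -18.0..-7.7 med -10.9 z 35.2 y max 57.3
```

{"method": "move_arm", "body": {"motion": [[0,0,0,0,-0.001,-0.00015,0],[0,0,0,0,-0.002,-0.0003,0],[0,0,0,0,-0.0035,-0.00051,0],[0,0,0,0,-0.005,-0.00073,0],[0,0,0,0,-0.0065,-0.00095,0],[0,0,0,0,-0.008,-0.00117,0],[0,0,0,0,-0.008,-0.00117,0]]}}

```text
clock: 17.38
eef_pos: [554.8, 77.0, 60.4]
tcp_rot: [-3.142, -0.0, 0.215]
contact_force: [-0.8, -1.1, 5.1]
opening: 0.341
grasp_force: 110.1
```

```bash
python3 -c "
from h import *
st();shaft()"
```

```text
t17.38 bedx -27.6 bedy -0.3 z 60.36 yaw 0.2148 F [-0.8 -1.1  5.1] M [-0.12  0.16  0.03] rot [-3.1415e+00 -1.0000e-04  2.1480e-01]
shaft end -1 20 x -18.6..-3.3 med -8.1 z 35.6 y max 58.7
shaft end 1 5 x -15.7..-4.3 med -8.3 z 39.7 y max 58.0
```

{"method": "move_arm", "body": {"motion": [[0,0,0,0,-0.001,-0.00015,0],[0,0,0,0,-0.002,-0.0003,0],[0,0,0,0,-0.0035,-0.00051,0],[0,0,0,0,-0.005,-0.00073,0],[0,0,0,0,-0.0065,-0.00095,0],[0,0,0,0,-0.008,-0.00117,0],[0,0,0,0,-0.008,-0.00117,0]]}}

```text
clock: 18.3
eef_pos: [553.1, 84.8, 61.5]
tcp_rot: [-3.142, -0.0, 0.215]
contact_force: [-0.3, -1.3, 6.4]
opening: 0.335
grasp_force: 110.1
```

```bash
python3 -c "
from h import *
st();shaft()
h=4.96
def zc(x):
    x=abs(x);R=22
    return max(27.06-.1*x, 27.97+h-.3*x if x>6.32 else 5+h+(R*R-x*x)**.5)
# shaft x vs board X (s), integrate rolling no slip from x=-40, X=-80
xs=np.arange(-40,40.01,.05);X=-79.8;out=[]
z=[zc(x) for x in xs]
for i,x in enumerate(xs):
    if i: 
        dz=z[i]-z[i-1];X+=.05+np.hypot(.05,dz)
    if i%40==0: out.append((round(float(x)),round(float(X),1),round(z[i]+54.75-23.06,2)))
print(out)
"
```

```text
t18.30 bedx -19.6 bedy -0.3 z 61.54 yaw 0.2149 F [-0.3 -1.3  6.4] M [-0.15  0.11  0.01] rot [-3.1416e+00 -1.0000e-04  2.1490e-01]
shaft end -1 19 x -15.7..3.4 med -5.7 z 37.9 y max 58.9
shaft end 1 8 x -9.1..2.0 med -1.9 z 36.8 y max 57.3
[(-40, -79.8, np.float64(54.75)), (-38, -75.8, np.float64(54.95)), (-36, -71.8, np.float64(55.15)), (-34, -67.8, np.float64(55.35)), (-32, -63.8, np.float64(55.55)), (-30, -59.8, np.float64(55.75)), (-28, -55.7, np.float64(56.22)), (-26, -51.6, np.float64(56.82)), (-24, -47.5, np.float64(57.42)), (-22, -43.4, np.float64(58.02)), (-20, -39.3, np.float64(58.62)), (-18, -35.2, np.float64(59.22)), (-16, -31.2, np.float64(59.82)), (-14, -27.1, np.float64(60.42)), (-12, -23.0, np.float64(61.02)), (-10, -18.9, np.float64(61.62)), (-8, -14.8, np.float64(62.22)), (-6, -10.7, np.float64(62.82)), (-4, -6.7, np.float64(63.28)), (-2, -2.6, np.float64(63.56)), (0, 1.4, np.float64(63.65)), (2, 5.4, np.float64(63.56)), (4, 9.4, np.float64(63.28)), (6, 13.4, np.float64(62.82)), (8, 17.5, np.float64(62.22)), (10, 21.6, np.float64(61.62)), (12, 25.7, np.float64(61.02)), (14, 29.8, np.float64(60.42)), (16, 33.9, np.float64(59.82)), (18, 38.0, np.float64(59.22)), (20, 42.0, np.float64(58.62)), (22, 46.1, np.float64(58.02)), (24, 50.2, np.float64(57.42)), (26, 54.3, np.float64(56.82)), (28, 58.4, np.float64(56.22)), (30, 62.5, np.float64(55.75)), (32, 66.5, np.float64(55.55)), (34, 70.5, np.float64(55.35)), (36, 74.5, np.float64(55.15)), (38, 78.5, np.float64(54.95)), (40, 82.5, np.float64(54.75))]
```

The model with ridge crest h ≈ 5.0 fits the felt heights, so I'll follow its table over the crest while checking force.

{"method": "move_arm", "body": {"motion": [[0,0,0,0,-0.001,-0.00018,0],[0,0,0,0,-0.002,-0.00033,0],[0,0,0,0,-0.0035,-0.00055,0],[0,0,0,0,-0.005,-0.00077,0],[0,0,0,0,-0.0065,-0.00099,0],[0,0,0,0,-0.008,-0.0012,0],[0,0,0,0,-0.008,-0.0012,0]]}}

```text
clock: 19.23
eef_pos: [551.4, 92.6, 62.7]
tcp_rot: [-3.142, -0.0, 0.215]
contact_force: [-0.9, -1.8, 5.5]
opening: 0.335
grasp_force: 110.1
```

```bash
python3 -c "
from h import *
st()"
```

```text
t19.23 bedx -11.6 bedy -0.3 z 62.73 yaw 0.2149 F [-0.9 -1.8  5.5] M [-0.21  0.19  0.01] rot [-3.1416e+00 -1.0000e-04  2.1490e-01]
```

{"method": "move_arm", "body": {"motion": [[0,0,0,0,-0.0015,-0.0002,0],[0,0,0,0,-0.003,-0.00038,0],[0,0,0,0,-0.0045,-0.00054,0],[0,0,0,0,-0.006,-0.00067,0],[0,0,0,0,-0.006,-0.00067,0]]}}

```text
clock: 19.85
eef_pos: [550.1, 98.6, 63.5]
tcp_rot: [-3.141, -0.0, 0.215]
contact_force: [-0.5, -0.3, 6.8]
opening: 0.337
grasp_force: 110.1
```

```bash
python3 -c "
from h import *
st()"
```

```text
t19.85 bedx -5.5 bedy -0.4 z 63.46 yaw 0.2149 F [-0.5 -0.3  6.8] M [-0.15  0.15  0.01] rot [-3.1414e+00 -2.0000e-04  2.1490e-01]
```

{"method": "move_arm", "body": {"motion": [[0,0,0,0,-0.0015,-0.0001,0],[0,0,0,0,-0.003,-0.00019,0],[0,0,0,0,-0.0045,-0.00025,0],[0,0,0,0,-0.006,-0.00028,0],[0,0,0,0,-0.007,-0.00028,0],[0,0,0,0,-0.007,-0.00028,0]]}}

```text
clock: 20.6
eef_pos: [548.6, 105.5, 63.7]
tcp_rot: [-3.141, -0.0, 0.215]
contact_force: [-1.7, -0.4, 5.7]
opening: 0.335
grasp_force: 110.2
```

```bash
python3 -c "
from h import *
st();shaft()"
```

```text
t20.60 bedx 1.5 bedy -0.3 z 63.71 yaw 0.2147 F [-1.7 -0.4  5.7] M [0.01 0.25 0.06] rot [-3.1413e+00 -1.0000e-04  2.1470e-01]
shaft end -1 19 x -0.3..11.0 med 7.5 z 39.4 y max 59.2
shaft end 1 4 x 3.7..12.2 med 9.1 z 40.7 y max 55.8
```

{"method": "move_arm", "body": {"motion": [[0,0,0,0,-0.0015,2e-05,0],[0,0,0,0,-0.003,7e-05,0],[0,0,0,0,-0.0045,0.00014,0],[0,0,0,0,-0.006,0.00024,0],[0,0,0,0,-0.006,0.00024,0]]}}

```text
clock: 21.28
eef_pos: [547.3, 111.5, 63.5]
tcp_rot: [-3.141, -0.0, 0.215]
contact_force: [-1.8, 0.8, 5.6]
opening: 0.338
grasp_force: 110.3
```

```bash
python3 -c "
from h import *
st()"
```

```text
t21.27 bedx 7.7 bedy -0.3 z 63.49 yaw 0.2147 F [-1.8  0.8  5.6] M [ 0.07  0.28 -0.  ] rot [-3.1411e+00 -1.0000e-04  2.1470e-01]
```

{"method": "move_arm", "body": {"motion": [[0,0,0,0,-0.0015,0.00013,0],[0,0,0,0,-0.003,0.00028,0],[0,0,0,0,-0.0045,0.00045,0],[0,0,0,0,-0.006,0.00064,0],[0,0,0,0,-0.006,0.00064,0]]}}

```text
clock: 21.9
eef_pos: [546.0, 117.4, 62.9]
tcp_rot: [-3.141, -0.0, 0.215]
contact_force: [-1.6, 1.2, 6.4]
opening: 0.338
grasp_force: 110.3
```

```bash
python3 -c "
from h import *
st();shaft()"
```

```text
t21.90 bedx 13.8 bedy -0.4 z 62.85 yaw 0.2146 F [-1.6  1.2  6.4] M [ 0.18  0.28 -0.06] rot [-3.141e+00 -2.000e-04  2.146e-01]
shaft end -1 17 x 2.8..17.2 med 13.2 z 36.5 y max 59.2
shaft end 1 5 x 7.7..16.6 med 12.8 z 39.2 y max 55.2
```

{"method": "move_arm", "body": {"motion": [[0,0,0,0,-0.001,0.00014,0],[0,0,0,0,-0.0025,0.00035,0],[0,0,0,0,-0.004,0.00057,0],[0,0,0,0,-0.0055,0.00079,0],[0,0,0,0,-0.007,0.001,0],[0,0,0,0,-0.008,0.00115,0],[0,0,0,0,-0.008,0.00115,0]]}}

```text
clock: 22.82
eef_pos: [544.3, 125.2, 61.7]
tcp_rot: [-3.141, -0.0, 0.215]
contact_force: [-1.6, 1.3, 6.0]
opening: 0.34
grasp_force: 110.2
```

```bash
python3 -c "
from h import *
st();shaft()"
```

```text
t22.82 bedx 21.8 bedy -0.4 z 61.66 yaw 0.2147 F [-1.6  1.3  6. ] M [0.2  0.21 0.02] rot [-3.141e+00 -2.000e-04  2.147e-01]
shaft end -1 19 x 7.2..20.9 med 17.7 z 37.2 y max 59.2
shaft end 1 4 x 12.3..19.0 med 15.9 z 36.2 y max 54.9
```

Steady. I'll take two more flank steps.

{"method": "move_arm", "body": {"motion": [[0,0,0,0,-0.001,0.00014,0],[0,0,0,0,-0.0025,0.00036,0],[0,0,0,0,-0.004,0.00058,0],[0,0,0,0,-0.0055,0.0008,0],[0,0,0,0,-0.007,0.00102,0],[0,0,0,0,-0.008,0.00117,0],[0,0,0,0,-0.008,0.00117,0]]}}

```text
clock: 23.75
eef_pos: [542.6, 133.0, 60.5]
tcp_rot: [-3.141, -0.0, 0.215]
contact_force: [-0.9, 0.9, 5.2]
opening: 0.336
grasp_force: 110.2
```

```bash
python3 -c "
from h import *
st();shaft()"
```

```text
t23.75 bedx 29.7 bedy -0.4 z 60.50 yaw 0.2146 F [-0.9  0.9  5.2] M [0.13 0.18 0.03] rot [-3.141e+00 -2.000e-04  2.146e-01]
shaft end -1 19 x -57.1..24.3 med 20.4 z 36.0 y max 70.8
shaft end 1 5 x 16.3..26.7 med 21.1 z 37.3 y max 56.7
```

{"method": "move_arm", "body": {"motion": [[0,0,0,0,-0.001,0.00015,0],[0,0,0,0,-0.0025,0.00038,0],[0,0,0,0,-0.004,0.0006,0],[0,0,0,0,-0.0055,0.00083,0],[0,0,0,0,-0.007,0.00105,0],[0,0,0,0,-0.008,0.0012,0],[0,0,0,0,-0.008,0.0012,0]]}}

```text
clock: 24.68
eef_pos: [540.9, 140.9, 59.3]
tcp_rot: [-3.141, -0.0, 0.215]
contact_force: [-1.4, 1.3, 6.4]
opening: 0.334
grasp_force: 110.2
```

```bash
python3 -c "
from h import *
st();shaft()"
```

```text
t24.68 bedx 37.8 bedy -0.4 z 59.31 yaw 0.2147 F [-1.4  1.3  6.4] M [ 0.11  0.19 -0.  ] rot [-3.141e+00 -2.000e-04  2.147e-01]
shaft end -1 20 x 13.9..32.0 med 23.6 z 34.6 y max 57.7
shaft end 1 4 x 19.9..25.3 med 22.9 z 34.0 y max 57.1
```

{"method": "move_arm", "body": {"motion": [[0,0,0,0,-0.001,0.00014,0],[0,0,0,0,-0.0025,0.00036,0],[0,0,0,0,-0.004,0.00058,0],[0,0,0,0,-0.0055,0.0008,0],[0,0,0,0,-0.007,0.00102,0],[0,0,0,0,-0.008,0.00116,0],[0,0,0,0,-0.008,0.00116,0]]}}

```text
clock: 25.6
eef_pos: [539.2, 148.7, 58.1]
tcp_rot: [-3.141, -0.0, 0.215]
contact_force: [-1.2, 1.3, 6.5]
opening: 0.338
grasp_force: 110.1
```

```bash
python3 -c "
from h import *
st();shaft()"
```

```text
t25.60 bedx 45.7 bedy -0.4 z 58.14 yaw 0.2147 F [-1.2  1.3  6.5] M [ 0.1   0.19 -0.03] rot [-3.1411e+00 -2.0000e-04  2.1470e-01]
shaft end -1 20 x 17.0..33.5 med 26.4 z 33.4 y max 57.9
shaft end 1 7 x 26.1..33.4 med 29.4 z 30.2 y max 56.3
```

{"method": "move_arm", "body": {"motion": [[0,0,0,0,-0.001,0.00014,0],[0,0,0,0,-0.0025,0.00035,0],[0,0,0,0,-0.004,0.00057,0],[0,0,0,0,-0.0055,0.00079,0],[0,0,0,0,-0.007,0.001,0],[0,0,0,0,-0.007,0.001,0]]}}

```text
clock: 26.4
eef_pos: [537.7, 155.5, 57.1]
tcp_rot: [-3.141, -0.0, 0.215]
contact_force: [-1.6, 0.9, 5.9]
opening: 0.335
grasp_force: 110.1
```

```bash
python3 -c "
from h import *
st();shaft()"
```

```text
t26.40 bedx 52.7 bedy -0.4 z 57.12 yaw 0.2147 F [-1.6  0.9  5.9] M [ 0.04  0.2  -0.05] rot [-3.1411e+00 -2.0000e-04  2.1470e-01]
shaft end -1 18 x 20.5..35.7 med 31.5 z 32.7 y max 58.2
shaft end 1 4 x 29.9..32.3 med 30.8 z 33.6 y max 55.9
```

{"method": "move_arm", "body": {"motion": [[0,0,0,0,-0.001,0.00014,0],[0,0,0,0,-0.002,0.00028,0],[0,0,0,0,-0.003,0.00043,0],[0,0,0,0,-0.004,0.00057,0],[0,0,0,0,-0.004,0.00057,0]]}}

```text
clock: 27.08
eef_pos: [536.8, 159.4, 56.5]
tcp_rot: [-3.141, -0.0, 0.215]
contact_force: [-1.3, 1.0, 5.0]
opening: 0.336
grasp_force: 110.0
```

```bash
python3 -c "
from h import *
st();shaft()"
```

```text
t27.07 bedx 56.7 bedy -0.4 z 56.50 yaw 0.2147 F [-1.3  1.   5. ] M [0.04 0.15 0.02] rot [-3.1411e+00 -1.0000e-04  2.1470e-01]
shaft end -1 21 x 25.5..39.7 med 33.6 z 31.6 y max 58.4
shaft end 1 6 x 31.9..37.6 med 33.6 z 32.0 y max 55.7
```

{"method": "move_arm", "body": {"motion": [[0,0,0,0,-0.001,0.00015,0],[0,0,0,0,-0.002,0.0003,0],[0,0,0,0,-0.003,0.00044,0],[0,0,0,0,-0.004,0.00056,0],[0,0,0,0,-0.004,0.00056,0]]}}

```text
clock: 27.75
eef_pos: [536.0, 163.3, 55.9]
tcp_rot: [-3.141, -0.0, 0.215]
contact_force: [-0.9, 0.8, 4.4]
opening: 0.335
grasp_force: 110.0
```

```bash
python3 -c "
from h import *
st();shaft()"
```

```text
t27.75 bedx 60.7 bedy -0.4 z 55.93 yaw 0.2148 F [-0.9  0.8  4.4] M [-0.06  0.12 -0.02] rot [-3.1411e+00 -2.0000e-04  2.1480e-01]
shaft end -1 20 x 24.4..41.5 med 34.7 z 30.2 y max 58.4
shaft end 1 4 x 34.6..36.4 med 35.4 z 32.1 y max 55.3
```

{"method": "move_arm", "body": {"motion": [[0,0,0,0,-0.001,0.0001,0],[0,0,0,0,-0.002,0.00018,0],[0,0,0,0,-0.003,0.00024,0],[0,0,0,0,-0.004,0.0003,0],[0,0,0,0,-0.004,0.0003,0]]}}

```text
clock: 28.42
eef_pos: [535.2, 167.1, 55.7]
tcp_rot: [-3.141, -0.0, 0.215]
contact_force: [-0.9, 0.0, 6.3]
opening: 0.334
grasp_force: 110.1
```

```bash
python3 -c "
from h import *
st();shaft()"
```

```text
t28.43 bedx 64.6 bedy -0.4 z 55.71 yaw 0.2148 F [-0.9  0.   6.3] M [-0.16  0.17 -0.04] rot [-3.1413e+00 -2.0000e-04  2.1480e-01]
shaft end -1 21 x -58.0..43.7 med 36.0 z 32.3 y max 59.1
shaft end 1 5 x 36.1..39.2 med 36.9 z 28.8 y max 57.8
```

Now on the lower horn: the slope is 0.05 per mm of board.

{"method": "move_arm", "body": {"motion": [[0,0,0,0,-0.0015,7e-05,0],[0,0,0,0,-0.003,0.00014,0],[0,0,0,0,-0.0045,0.00021,0],[0,0,0,0,-0.006,0.00028,0],[0,0,0,0,-0.007,0.00033,0],[0,0,0,0,-0.008,0.00038,0],[0,0,0,0,-0.008,0.00038,0]]}}

```text
clock: 29.35
eef_pos: [533.5, 174.9, 55.3]
tcp_rot: [-3.141, -0.0, 0.215]
contact_force: [-1.3, 0.7, 4.1]
opening: 0.331
grasp_force: 110.0
```

```bash
python3 -c "
from h import *
st();shaft()"
```

```text
t29.35 bedx 72.6 bedy -0.4 z 55.29 yaw 0.2148 F [-1.3  0.7  4.1] M [-0.22  0.07 -0.01] rot [-3.1413e+00 -2.0000e-04  2.1480e-01]
shaft end -1 20 x 31.3..46.9 med 40.4 z 32.1 y max 58.6
shaft end 1 5 x 38.0..45.2 med 43.2 z 31.6 y max 58.0
```

{"method": "move_arm", "body": {"motion": [[0,0,0,0,-0.0015,0.0001,0],[0,0,0,0,-0.003,0.00019,0],[0,0,0,0,-0.0045,0.00028,0],[0,0,0,0,-0.006,0.00036,0],[0,0,0,0,-0.006,0.00036,0]]}}

```text
clock: 30.02
eef_pos: [532.2, 180.8, 55.0]
tcp_rot: [-3.141, -0.0, 0.215]
contact_force: [-1.6, 0.8, 6.2]
opening: 0.337
grasp_force: 110.1
```

```bash
python3 -c "
from h import *
st();shaft()"
```

```text
t30.02 bedx 78.6 bedy -0.4 z 54.98 yaw 0.2149 F [-1.6  0.8  6.2] M [-0.26  0.11 -0.05] rot [-3.1413e+00 -2.0000e-04  2.1490e-01]
shaft end -1 17 x 30.3..48.3 med 40.3 z 30.1 y max 58.6
shaft end 1 5 x 41.7..48.8 med 46.3 z 27.9 y max 57.5
```

{"method": "move_arm", "body": {"motion": [[0,0,0,0,-0.001,5e-05,0],[0,0,0,0,-0.002,0.0001,0],[0,0,0,0,-0.003,0.00015,0],[0,0,0,0,-0.0035,0.00016,0],[0,0,0,0,-0.0035,0.00016,0]]}}

```text
clock: 30.7
eef_pos: [531.5, 184.1, 54.8]
tcp_rot: [-3.141, -0.0, 0.215]
contact_force: [-0.8, 0.1, 5.5]
opening: 0.337
grasp_force: 110.1
```

```bash
python3 -c "
from h import *
st();shaft()"
```

```text
t30.70 bedx 82.0 bedy -0.4 z 54.80 yaw 0.2148 F [-0.8  0.1  5.5] M [-0.26  0.12 -0.  ] rot [-3.1414e+00 -2.0000e-04  2.1480e-01]
shaft end -1 16 x 33.9..48.3 med 43.9 z 30.6 y max 59.0
shaft end 1 6 x 44.2..48.9 med 45.9 z 31.3 y max 57.0
```

{"method": "move_arm", "body": {"motion": [[0,0,0,0,-0.0005,0,0],[0,0,0,0,-0.001,0,0],[0,0,0,0,-0.0015,0,0],[0,0,0,0,-0.0015,0,0]]}}

```text
clock: 31.25
eef_pos: [531.3, 184.9, 54.7]
tcp_rot: [3.141, -0.0, 0.215]
contact_force: [0.6, -4.0, 5.3]
opening: 0.34
grasp_force: 109.9
```

```bash
python3 -c "
from h import *
st();shaft()"
```

```text
t31.25 bedx 82.8 bedy -0.4 z 54.74 yaw 0.2153 F [ 0.6 -4.   5.3] M [-1.14 -0.24  0.01] rot [ 3.1409e+00 -2.0000e-04  2.1530e-01]
shaft end -1 15 x 34.2..50.0 med 44.3 z 30.8 y max 58.8
shaft end 1 4 x 45.1..48.4 med 47.2 z 29.7 y max 56.8
```

The sideways force jumped to −4 N as the shaft met the stop, at board x 82.8 where the model predicted 82.5, so the shaft is home. I'll lift straight off and verify.

{"method": "move_arm", "body": {"motion": [[0,0,0,0,0,-0.0005,0],[0,0,0,0,0,-0.002,0],[0,0,0,0,0,-0.008,0],[0,0,0,0,0,-0.02,0],[0,0,0,0,0,-0.035,0],[0,0,0,0,0,-0.05,0],[0,0,0,0,0,-0.05,0],[0,0,0,0,0,-0.05,0]]}}

```text
clock: 32.3
eef_pos: [531.0, 185.2, 104.7]
tcp_rot: [-3.142, -0.0, 0.215]
contact_force: [-0.1, 0.8, -2.6]
opening: 0.338
grasp_force: 109.0
```

```bash
python3 -c "
from h import *
st();shaft()"
```

```text
t32.30 bedx 83.2 bedy -0.2 z 104.75 yaw 0.2148 F [-0.1  0.8 -2.6] M [ 0.01 -0.04  0.02] rot [-3.1416e+00 -1.0000e-04  2.1480e-01]
shaft end -1 16 x -53.8..49.3 med 42.2 z 31.9 y max 58.6
```

{"method": "move_arm", "body": {"motion": [[0,0,0.03,-0.004,0.025,0,0],[0,0,0.08,-0.011,0.07,0,0],[0,0,0.14,-0.019,0.12,0,0],[0,0,0.2,-0.027,0.17,0,0],[0,0,0.26,-0.035,0.22,0,0],[0,0,0.32,-0.043,0.27,0,0],[0,0,0.38,-0.05,0.32,0,0],[0,0,0.44,-0.057,0.365,0,0]]}}

```text
clock: 33.35
eef_pos: [552.8, -185.3, 104.0]
tcp_rot: [-3.142, 0.001, -0.228]
contact_force: [-0.2, 0.5, -3.6]
opening: 0.334
grasp_force: 109.2
```

```bash
python3 -c "
from h import *
st();print(sensors.sense()['eef_pos'])
p,d=grab_frame('side');cv2.imwrite('pics/s3.png',cv2.resize(p[110:280,260:440],None,fx=3,fy=3)[:,:,::-1])
shaft()"
```

```text
t33.35 bedx -283.4 bedy 57.7 z 104.03 yaw -0.2276 F [-0.2  0.5 -3.6] M [-0.01 -0.06  0.  ] rot [-3.1415e+00  9.0000e-04 -2.2760e-01]
[ 552.84222626 -185.26866858  104.02850699]
shaft end -1 15 x 34.1..51.0 med 43.9 z 31.2 y max 58.6
shaft end 1 18 x 35.3..50.0 med 44.3 z 31.2 y max 57.9
```

View pics/s3.png

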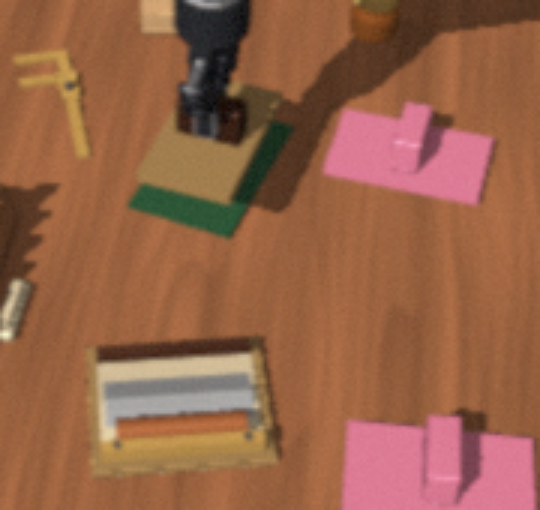

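The picture shows the shaft (crop (180,425)) lying home against the brass stop, and the board over its pad. Next I'll bring the board to the middle of the pad.

{"method": "move_arm", "body": {"motion": [[0,0,0.03,0.007,0.023,0.005,0],[0,0,0.056,0.011,0.039,0.012,0],[0,0,0.056,0.0133,0.047,0.025,0],[0,0,0.056,0.0133,0.047,0.038,0],[0,0,0.056,0.0133,0.047,0.05,0],[0,0,0.056,0.0133,0.047,0.06,0],[0,0,0.056,0.0133,0.047,0.06,0],[0,0,0.056,0.0133,0.047,0.06,0]]}}

```text
clock: 34.45
eef_pos: [556.0, -232.2, 44.9]
tcp_rot: [3.142, -0.0, -0.281]
contact_force: [0.1, -0.4, -2.6]
opening: 0.338
grasp_force: 109.8
```

```bash
python3 - <<'E'
from h import *
s=sensors.sense();print(s["eef_pos"],s["tcp_rot"],s["contact_force"])
for n in("scene","side"):
    p,d=grab_frame(n);c=camera_params(n);P=cloud(c,d);z=P[...,2];H,S,V=cv2.split(cv2.cvtColor(p,cv2.COLOR_RGB2HSV))
    pn=(np.hypot(P[...,0]-560,P[...,1]+228)<120)&(d>0)
    g=pn&(H>55)&(H<90)&(S>70);print(n,"green",rect(P,g),g.sum())
    b=pn&(z>44-5)&(z<44+16)&(H>=14)&(H<=24);print("board",rect(P,b),np.median(z[b]) if b.any() else 0)
# earlier view of pad w/ board away
E
```

```text
[ 555.98447259 -232.20787514   44.94289892] [ 3.14156670e+00 -4.06630271e-04 -2.80923202e-01] [ 0.08325349 -0.41522697 -2.60281969]
scene green (array([ 604. , -244.2]), array([177.2,  11.3]), 73.71, 96) 96
board (array([ 560.1, -232. ]), array([167. , 100.5]), 73.23, 184) 40.6126850589518
side green (array([ 555.4, -230.6]), array([191.5, 115.7]), 73.72, 308) 308
board (array([ 555.8, -225.3]), array([167.8,  97.7]), 73.91, 93) 40.316822902726244
```

{"method": "move_arm", "body": {"motion": [[0,0,0,0,-0.0007,0.005,0],[0,0,0,0,-0.0007,0.01,0],[0,0,0,0,-0.0007,0.014,0],[0,0,0,0,-0.0007,0.017,0],[0,0,0,0,-0.0007,0.0185,0],[0,0,0,0,-0.0007,0.0185,0]]}}

```text
clock: 35.3
eef_pos: [555.9, -231.6, 26.1]
tcp_rot: [-3.142, 0.0, -0.281]
contact_force: [0.3, -0.3, -2.9]
opening: 0.338
grasp_force: 109.8
```

{"method": "move_arm", "body": {"motion": [[0,0,0,0,0,0.0003,0],[0,0,0,0,0,0.0003,0]]}}

```text
clock: 35.55
eef_pos: [556.0, -231.6, 26.0]
tcp_rot: [3.142, -0.0, -0.281]
contact_force: [0.8, -0.0, -2.8]
opening: 0.335
grasp_force: 109.8
```

{"method": "move_arm", "body": {"motion": [[0,0,0,0,0,0.0004,0],[0,0,0,0,0,0.0004,0]]}}

```text
clock: 35.8
eef_pos: [556.0, -231.7, 25.7]
tcp_rot: [3.142, -0.0, -0.281]
contact_force: [-0.9, 1.0, -0.3]
opening: 0.336
grasp_force: 110.3
```

{"method": "move_arm", "body": {"motion": [[0,0,0,0,0,0.0002,0],[0,0,0,0,0,0.0002,0]]}}

```text
clock: 36.05
eef_pos: [556.0, -231.7, 25.7]
tcp_rot: [3.142, -0.0, -0.281]
contact_force: [-2.4, 1.3, 5.5]
opening: 0.333
grasp_force: 110.4
```

{"method": "move_arm", "body": {"motion": [[0,0,0,0,0,0,0.034],[0,0,0,0,0,0,0.04],[0,0,0,0,0,0,0.055],[0,0,0,0,0,0,0.07],[0,0,0,0,0,0,0.07],[0,0,0,0,0,0,0.07]], "grip_force": 20}}

```text
clock: 36.8
eef_pos: [555.9, -231.6, 25.3]
tcp_rot: [3.142, 0.0, -0.281]
contact_force: [-0.6, -0.3, 0.3]
opening: 0.819
grasp_force: 0.0
```

{"method": "move_arm", "body": {"motion": [[0,0,0,0,0,-0.005,0.07],[0,0,0,0,0,-0.02,0.07],[0,0,0,0,0,-0.05,0.07],[0,0,0,0,0,-0.09,0.07],[0,0,0,0,0,-0.14,0.07],[0,0,0,0,0,-0.19,0.07],[0,0,0,0,0,-0.24,0.07],[0,0,0,0,0,-0.24,0.07]]}}

```text
clock: 37.8
eef_pos: [558.1, -232.6, 271.2]
tcp_rot: [3.141, -0.009, -0.281]
contact_force: [0.7, 0.2, 0.2]
opening: 0.82
grasp_force: 0.0
```

```bash
python3 - <<'E'
from h import *
st();shaft()
c=camera_params("wrist");p,d=grab_frame("wrist");cv2.imwrite("pics/w3.png",p[:,:,::-1])
P=cloud(c,d);z=P[...,2];H,S,V=cv2.split(cv2.cvtColor(p,cv2.COLOR_RGB2HSV))
pn=(np.hypot(P[...,0]-556,P[...,1]+232)<115)&(d>0)
def big(m):
    n,l,s,_=cv2.connectedComponentsWithStats(m.astype(np.uint8));return l==1+np.argmax(s[1:,4])
b=big(pn&(z>13)&(z<24));print("board",rect(P,b),np.median(z[b]))
print("handle",rect(P,big(pn&(z>54)&(z<66))))
print("green",rect(P,pn&(H>55)&(H<90)&(S>80)&(z>2)&(z<12)))
E
```

```text
t37.80 bedx -330.7 bedy 62.7 z 271.19 yaw -0.2812 F [0.7 0.2 0.2] M [-0.03 -0.01 -0.02] rot [ 3.1405 -0.009  -0.2812]
shaft end -1 15 x 34.7..54.2 med 45.6 z 32.9 y max 58.6
shaft end 1 17 x 35.2..50.3 med 44.7 z 31.1 y max 58.0
board (array([ 555.4, -231.1]), array([170.4, 100.1]), 73.99, 10831) 17.738166378757228
handle (array([ 555.8, -231.1]), array([29.7, 69.5]), 73.55, 1901)
green (array([ 555.2, -232.3]), array([189.1, 118.6]), 73.97, 2643)
```

View pics/w3.png

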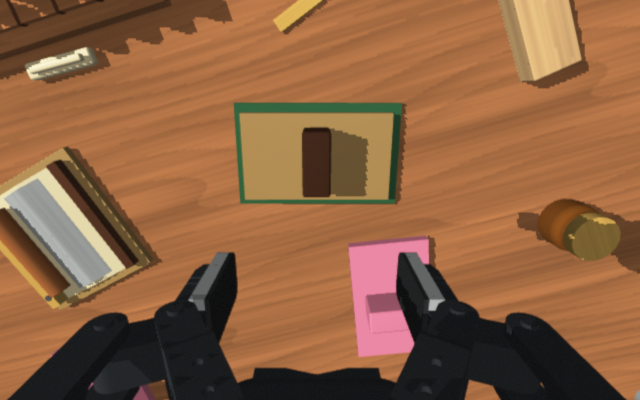

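The board lies flat and centred on the pad at (317,152), within about 1 mm. The shaft is home at the stop at (35,260), and the bystanders in view haven't moved.

```bash
python3 -c "
from rig import order
print(order.sign_off())"
```

```text
the job is handed in; nothing more can be done
None
```

The job is handed in: I rolled the shaft under the board over the ridge until it met the brass stop, with readings of about 5–10 N, and laid the board back on its pad within about 1 mm of centre; robot time was about 38 s.

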